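Hold the spore incubator's lid at the viewing mark

TASK

The spore tests are done and the vials are to be read. Turn the incubator's temperature knob down to standby, its pointer at the one long tick of the scale, and let go; only then lift the spring-closed lid by its black front tab until the long tick on its curved stay meets the upper edge of the stay's guide (35 degrees open), never past the stay's last tick, so that the block keeps warm. Finish still holding the lid steady there by the tab, and leave the things around the incubator where they are.

Things in the scene. Friction and masses are not known exactly. Their poses are not given: they have to be found in the camera images.
- incubator: spore-test incubator, white bench unit, fixed, 170 mm deep (x, front to back), 210 wide (y, to its left), 100 high; placed anew each time. Origin: centre of its underside. Left part: lid bay, upright vials in a metal block under the lid. Right 75 mm: control deck level with the closed lid (z = 100 mm). At yaw 0 its front faces the robot
- lid: flat grey lid, 157 x 128 x 12 mm, 0.25 kg, hinged at its rear edge; origin on the hinge axis. Black tab at the front middle: 18 mm wide, 12 thick, flat sides, its free 35 mm overhang the case's front, free below. On the lid's left edge hangs a curved steel stay through a dark guide on the case's left wall; its ticks mark 15, 25, 35 (long), 45, 55 degrees open at the guide's upper edge
- lid_hinge (a joint): opening of the lid in rad: 0 closed, grows as the front rises, end stop 1.2. Long tick (35 degrees) 0.611, last tick (55 degrees) 0.960. A spring and its weight always pull it shut: lifting at the tab takes about 3.5 N at first, 5 N at 35 degrees; it falls shut when let go
- tab_grip (a point): grip point in the middle of the tab (moves with the lid), 190 mm from the hinge axis; lid shut: at (-110, 38.5, 94) mm in the incubator's frame, 25 mm in front of the case. Grip across its 18 mm width, fingers closing along the incubator's y; it may turn between the pads as it rises
- hinge_axis (a point): fixed point on the lid's hinge axis straight behind the tab, at (80, 38.5, 92.5) mm in the incubator's frame; the axis runs along the incubator's y
- temp_knob (a joint): angle of the temperature knob in rad, clockwise from above: 0 at the first tick (pointer 135 degrees counter-clockwise from the incubator's x), 4.71 at the last; ten ticks, 30 degrees apart. The long standby tick is the third, 1.047 (pointer 75 degrees from x, nearly straight left). Starts at 1.75 to 2.45, so down is counter-clockwise. Stiff (0.03 N m), stays where left
- knob_grip (a point): point on the knob's upright axis, 26.5 mm above the deck, at (-30, -66, 126.5) mm in the incubator's frame. Black bar knob: bar 34 mm long, 11 wide, its top 28 mm above the deck, on a round skirt of radius 16.5 mm whose top is 5.5 mm above the deck; a white line on the bar runs from the middle to its pointer end
- standby_tick (a point): the long standby tick on the dial plate, 30 mm from the knob's axis, on the deck
- bur_box: blue bur box with a clear lid, 66 x 80 x 30 mm, loose, left of the incubator; leave it. Origin: centre of its underside
- plaster_model: plaster jaw model, 48 x 60 x 29 mm, loose, beside or in front of the incubator; leave it. Origin: centre of its underside
- dappen_2: small faceted dish, 37 x 37 x 26 mm, loose, beside or in front of the incubator; leave it. Origin: centre of its underside
- impression_tray_1: metal impression tray, 70 x 55 x 14 mm, loose, beside or in front of the incubator; leave it. Origin: centre of its underside
- spore_test: loose spore-test vial, 48 x 10 x 10 mm, lying in front of the incubator; leave it. Origin: centre of its underside
- marker_black: marker pen, 138 x 12 x 13 mm, lying in front of the incubator; leave it. Origin: centre of its underside

How it is judged:
By the outcome, as a careful person would: the job done as asked, in the order asked, and still so for the second after the job is handed in, while the arm keeps its last pose, push and grip.
It also fails if it takes over 51 s, if anything falls off the work surface, if the arm or the gripper's body presses on something with over 40 N, if the wrist force passes 120 N, or if a joint passes its speed limit or range.

ROBOT

A 6-joint arm with a two-finger parallel gripper is mounted at the origin on a cart in front of the work surface, level with it; the furniture and walls round the work are solid. World frame = base frame: x ahead of the robot, y to its left, z up, the work surface at z = 0. Lengths are in m, angles in rad, forces in N, time in s.
With the tool pointing down it reaches from about 0.35 to 0.85 m from the base axis. Payload 8.1 kg.
Tool frame: the origin (TCP) lies between the finger pads, 19 mm behind the fingertips; this is the grasp point; z points along the fingers, y is the line along which they close (so a half turn about z gives the same grasp; the last joint's range is limited). The gripper opens to 93 mm and grips with 3 to 60 N. Pads are 15 mm wide; open, the fingers measure 128 mm over their backs; the gripper's body (75 mm by 188 mm) begins 65 mm behind the grasp point.
Start: joints at [-1.366, 0.13, 1.488, -0, 1.523, -0.085], TCP at [0.171, -0.575, 0.237] pointing down, gripper open.
Joint ranges: [-2.96, 2.96], [-0.89, 2.26], [0.02, 2.5], [-1.34, 4.48], [0, 2.73], [-2.66, 2.66]. Speed limits (rad/s): [2.39, 2.39, 2.79, 3.14, 3.14, 3.14].

INTERFACE

Orientations are given as a rotation vector (axis times angle).
In Python, from workcell import arm gives the robot as it stands.
- The arm moves only by the shell command python3 -m inch 'ROWS' [OPENING]. ROWS is text: rows parted by semicolons, each of 4 numbers parted by spaces: the shift along the tool's x, y, z in m, then the turn about the tool's z in rad. A call has 1 to 8 rows; each row shifts and turns the commanded pose from where the row before left it, along the tool's axes as they then stand; what a row does not reach is not made up. A row lasts 1/12 s, in which the tool goes at most 41.7 mm and 7.16 degrees, less where a joint would pass 70% of its speed; a pose out of reach is approached as far as the arm can. A call is refused whole if a number of a shift passes 0.0417 or a number of a turn 0.125, either way. A call with a gripper value outside its range is refused whole. OPENING is the closure in counts, from 0 (fully open) to 255 (shut), set as the call begins (- or left out, the last holds). The fingers move at their own pace and stop on an object; the grip force is fixed at half the most. Time passes only in rows, so rows that do not move let the fingers close. It gives the time, the measured TCP pose, the force, the opening and the grip force at its end, in the units of the state.
- arm.observe(): the state, without advancing time (a new reading comes with each control period).
- arm.get_image(name): name is "scene" or "top"; returns the picture (400x640x3 uint8, blue, green, red); there is no depth.
- arm.camera_model(name): a dict with "K" (3x3 intrinsics, pixels), "position" and "attitude" of the camera in the world. Camera axes: x right, y down, z forward; pixel columns grow to the right and rows downward; lengths in m; the calibration is good to about 2 mm. A picture is of the moment at which its call begins. camera_model takes no time and is no camera call.
- arm.sign_off(): hands the job in; it is judged then, once.
The state is a dict: "clock": time; "joint_pos": joint angles; "joint_vel": joint speeds; "joint_torque": joint torques, N m; "position": TCP position; "ee_rot": TCP orientation; "ft_force": force on the tool from outside, world axes, zero at the start; "wrist_torque": the same for the moment, N m; "finger_gap": opening from 0.0 (shut) to 1.0 (fully open); "grasp_force": force on a finger pad.
Only numpy, scipy, OpenCV 4.12 (cv2) and the standard library are available. Lean on these libraries where they do the work, as an engineer would, in place of code of your own. Each camera call takes 0.05 s, during which the arm holds its last target. There are 200 camera calls.

## Working session

There is one attempt and no reset: what is moved stays moved. The work goes in short steps, Python scripts to look and compute and a shell command to move; the robot and the scene stay as the last step left them, time stands still between calls to the robot, and variables do not carry over. Pictures are saved under pics/ and viewed, at most 10 in all, crops included, and the job is handed in when it is done.

```bash
mkdir -p pics; ls; python3 - <<'E'
from workcell import arm
import cv2,numpy as np
for n in("scene","top"):
    cv2.imwrite(f"pics/{n}0.png",arm.get_image(n)); print(n,arm.camera_model(n))
s=arm.observe();print(s)
E
```

```text
pics
scene {'K': array([[398.09277643,   0.        , 321.90144833],
       [  0.        , 398.09277643, 198.39660427],
       [  0.        ,   0.        ,   1.        ]]), 'position': array([ 0.19043418, -0.77293023,  0.52926801]), 'attitude': array([-2.0420896 ,  0.46913829, -0.28631312])}
top {'K': array([[482.01580282,   0.        , 313.8461454 ],
       [  0.        , 482.01580282, 191.48660776],
       [  0.        ,   0.        ,   1.        ]]), 'position': array([ 0.43378992, -0.10833617,  0.95435448]), 'attitude': array([-2.20962307,  2.16604695, -0.12886408])}
{'clock': 0.1, 'joint_pos': array([-1.36639770e+00,  1.31098103e-01,  1.48912451e+00,  6.97830793e-06,
        1.52298564e+00, -8.53909117e-02]), 'joint_vel': array([-0.00031074, -0.00154464, -0.00393155,  0.00014345, -0.00125978,
       -0.00034282]), 'joint_torque': array([ 1.03185997e-03, -5.61338675e+01, -4.93097734e+01,  7.71127339e-02,
        2.91865534e-02, -1.92278321e-05]), 'position': array([ 0.17138597, -0.57452321,  0.23651006]), 'ee_rot': array([-3.10707606e+00, -4.53375787e-01,  1.39917518e-04]), 'ft_force': array([ 0.15603375, -0.63299338,  0.38492836]), 'wrist_torque': array([ 0.00030693, -0.03471917,  0.00965041]), 'grasp_force': 0.0, 'finger_gap': 1.0027419654273089}
```

View pics/scene0.png

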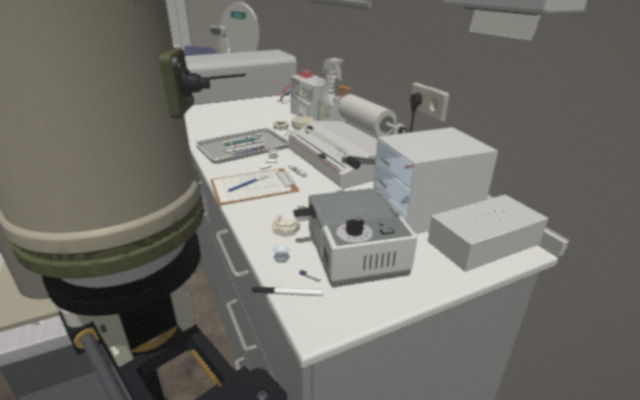

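View pics/top0.png

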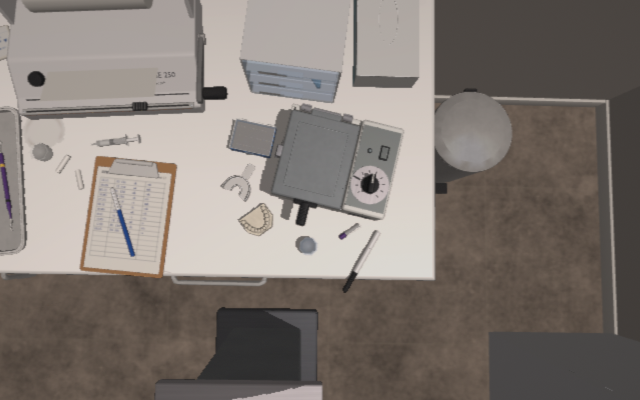

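The scene view shows the incubator at about (360,232), with the knob at (355,227) and the tab at (303,212). The top view shows the knob at (370,184) and the tab at (303,212), with the jaw, dish, vial and marker in front. I'll zoom in on both.

```bash
cat >h.py <<'E'
import numpy as np,cv2
from workcell import arm
from scipy.spatial.transform import Rotation as R
def cam(n):
    m=arm.camera_model(n);return m["K"],np.array(m["position"]),R.from_rotvec(m["attitude"]).as_matrix()
def ray(n,uv):
    K,p,A=cam(n);d=A@np.linalg.inv(K)@[uv[0],uv[1],1];return p,d/np.linalg.norm(d)
def plane(n,uv,z):
    p,d=ray(n,uv);return p+d*(z-p[2])/d[2]
def proj(n,X):
    K,p,A=cam(n);q=K@(A.T@(np.array(X)-p));return q[:2]/q[2]
def tri(a,b):
    p,d=ray("top",a);q,e=ray("scene",b)
    s=np.linalg.lstsq(np.c_[d,-e],q-p,rcond=None)[0];A,B=p+d*s[0],q+e*s[1]
    return (A+B)/2,np.linalg.norm(A-B)
def crop(n,img,x0,y0,w,h,k,f): cv2.imwrite(f,cv2.resize(img[y0:y0+h,x0:x0+w],None,fx=k,fy=k,interpolation=cv2.INTER_CUBIC))
E
python3 - <<'E'
from h import *
a=cv2.imread("pics/top0.png");b=cv2.imread("pics/scene0.png")
A=cv2.resize(a[100:230,265:410],(580,520),interpolation=2)
crop("t",a,265,100,145,130,4.5,"pics/t1.png");crop("s",b,285,180,135,105,5.5,"pics/s1.png")
E
```

```text
(no output)
```

View pics/t1.png

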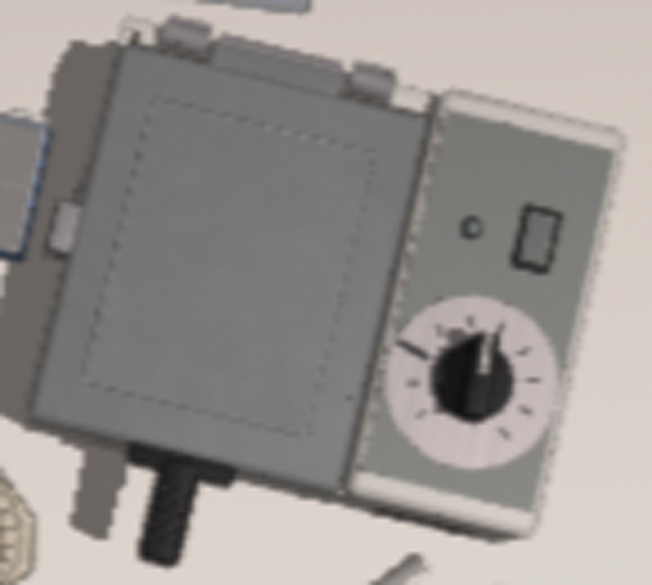

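View pics/s1.png

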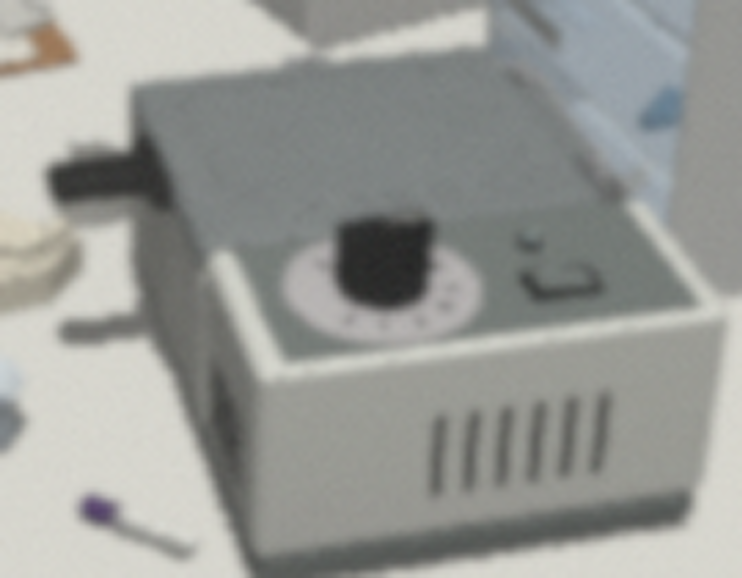

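The top crop shows the dial centre at (472,381), the lid–deck seam from (435,100) to (350,490), and the tab from (178,475) to (160,562). The long tick is at (410,348) and the pointer line runs up to about (497,330). The scene crop shows the dial centre at (382,288) and the tab tip at (55,180).

```bash
python3 - <<'E'
from h import *
T=lambda x,y:(265+(x+.5)/4.5-.5,100+(y+.5)/4.5-.5)
S=lambda x,y:(285+(x+.5)/5.5-.5,180+(y+.5)/5.5-.5)
# dial ellipse by mask in top
a=cv2.imread("pics/top0.png").astype(int)
sub=a[160:210,345:395]; 
print("dial tri",tri(T(472,381),S(382,288)))
print("tab tip tri(top edge mid)",tri(T(160,562),S(55,180)))
print("rear right deck corner",tri(T(622,135),S(722,312)), "front right",tri(T(540,520),S(265,375)))
P=lambda x,y,z=.1:plane("top",T(x,y),z)
an=lambda p,q:np.degrees(np.arctan2(*(q-p)[[1,0]]))
print("seam yaw",an(P(350,490),P(435,100)),"right",an(P(535,520),P(622,135)),"lid left",an(P(35,415),P(120,50)),"front",an(P(360,490),P(35,420))-90)
print("tab",P(160,562,.1),P(178,475,.1),an(P(160,562),P(178,475)))
d=P(472,381);t=P(410,348);print("dial",d,"tick",t,an(d,t),np.linalg.norm(t-d))
print("pointer",an(P(475,380,.128),P(497,330,.128)), P(497,330,.128))
yaw=np.radians(an(P(350,490),P(435,100)))
c,s=np.cos(yaw),np.sin(yaw);Rz=np.array([[c,-s],[s,c]])
o=d[:2]-Rz@[-.030,-.066];print("origin",o)
for n,l in dict(knob=(-.03,-.066),tab=(-.110,.0385),hinge=(.08,.0385),tabtip=(-.1275,.0385)).items():
    w=o+Rz@l;print(n,w,(proj("top",[*w,.1])-[265,100])*4.5)
E
```

```text
dial tri (array([ 0.52800663, -0.2310391 ,  0.09884097]), np.float64(0.0028453067689538773))
tab tip tri(top edge mid) (array([ 0.45466312, -0.10862908,  0.09483378]), np.float64(0.004550523150386001))
rear right deck corner (array([ 0.62929808, -0.29140577,  0.09625401]), np.float64(0.0022744103155953347)) front right (array([ 0.47096617, -0.25762521,  0.09753405]), np.float64(0.002272481287061335))
seam yaw -11.52865255974825 right -12.431425337487942 lid left -11.536404782082542 front -11.001078483767657
tab [ 0.45242816 -0.10781069  0.1       ] [ 0.48679872 -0.11417988  0.1       ] -10.498372749496172
dial [ 0.5265922  -0.23022896  0.1       ] tick [ 0.53925372 -0.20537806  0.1       ] 63.00118125721514 0.027890524433732952
pointer -23.120522009635643 [ 0.54352322 -0.23574006  0.128     ]
origin [ 0.56917757 -0.17155625]
knob [ 0.5265922  -0.23022896] [470.25 379.25]
tab [ 0.46909136 -0.11184862] [169.40761444 518.03581009]
hinge [ 0.65525809 -0.14982163] [273.51066713  56.59293775]
tabtip [ 0.45194443 -0.10835111] [159.59965648 561.51015763]
```

```bash
python3 -m inch '0 0 0 0.121;0 0 0 0.121;0 0 0 0.121;0 0 0 0.121;0 0 0 0.121;0.0166 -0.0312 0 0;0.0166 -0.0312 0 0;0.0166 -0.0312 0 0'; python3 -m inch '0.0166 -0.0312 0 0;0.0166 -0.0312 0 0;0.0166 -0.0312 0 0;0.0166 -0.0312 0 0;0.0166 -0.0312 0 0;0.0166 -0.0312 0 0;0.0166 -0.0312 0 0;0.0166 -0.0312 0 0'
```

```text
clock: 0.77
position: [0.248, -0.5004, 0.2367]
ee_rot: [-3.101, 0.496, 0.001]
ft_force: [0.2, -0.0, 0.8]
finger_gap: 0.996
grasp_force: 0.0
clock: 1.43
position: [0.4523, -0.3037, 0.2371]
ee_rot: [-3.102, 0.493, 0.001]
ft_force: [-0.5, -0.8, 1.0]
finger_gap: 0.998
grasp_force: 0.0
```

```bash
python3 -m inch '0.0166 -0.0312 0 0;0.0166 -0.0312 0 0;0.0166 -0.0312 0 0;0 0 0.03 0;0 0 0.03 0;0 0 0 0;0 0 0 0' 100; python3 - <<'E'
from h import *
s=arm.observe();M=R.from_rotvec(s["ee_rot"]).as_matrix();print(s["position"],np.degrees(np.arctan2(M[1,0],M[0,0])),s["finger_gap"])
print("knob in tool:",M.T@(np.array([.5270,-.2305,.1265])-s["position"]))
b=arm.get_image("scene");crop("s",b,270,130,160,130,4.5,"pics/s2.png")
E
```

```text
clock: 2.02
position: [0.5262, -0.2307, 0.1753]
ee_rot: [-3.101, 0.492, 0.008]
ft_force: [0.5, 0.1, 1.3]
finger_gap: 0.614
grasp_force: 0.0
[ 0.52617001 -0.23073969  0.17525946] -18.04765770234037 0.6141226024415471
knob in tool: [ 0.00098237 -0.0004361   0.04875526]
```

View pics/s2.png

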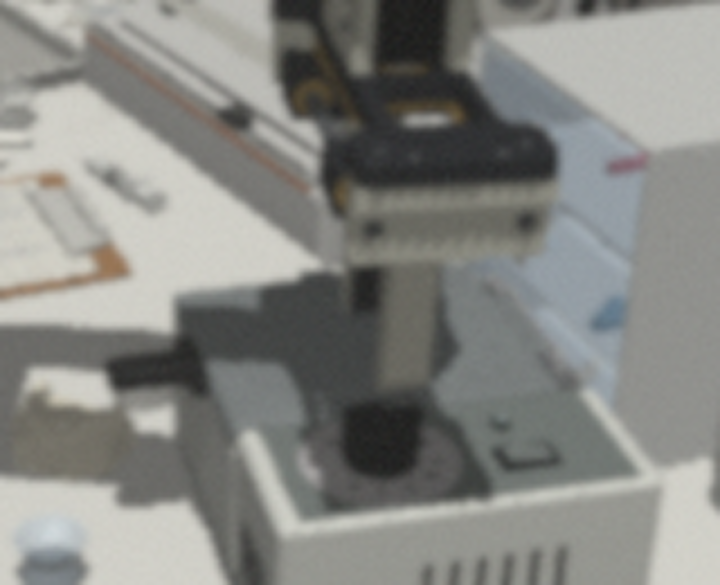

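The gripper is centred over the knob, which sits at (383,435) in the crop, and nothing is in the way. I'll descend and grip.

```bash
python3 -m inch '0.0005 0 0.016 0;0.0005 0 0.016 0;0 0 0.0155 0;0 0 0 0;0 0 0 0' ; python3 -m inch '0 0 0 0;0 0 0 0;0 0 0 0;0 0 0 0;0 0 0 0;0 0 0 0;0 0 0 0;0 0 0 0' 255
```

```text
clock: 2.48
position: [0.5289, -0.2327, 0.1314]
ee_rot: [3.102, -0.494, 0.001]
ft_force: [0.4, 0.3, -0.6]
finger_gap: 0.606
grasp_force: 0.0
clock: 3.15
position: [0.5282, -0.2329, 0.13]
ee_rot: [3.101, -0.493, -0.002]
ft_force: [-3.8, -3.8, 2.2]
finger_gap: 0.118
grasp_force: 29.7
```

```bash
python3 -m inch '0 0 0 -0.1;0 0 0 -0.1;0 0 0 -0.1;0 0 0 -0.1;0 0 0 -0.1;0 0 0 -0.1;0 0 0 -0.1;0 0 0 -0.1'; python3 -m inch '0 0 0 -0.1;0 0 0 -0.1;0 0 0 -0.1;0 0 0 -0.1;0 0 0 -0.1;0 0 0 -0.1;0 0 0 -0.02;0 0 0 0'; python3 -m inch '0 0 0 0;0 0 0 0'; python3 - <<'E'
from h import *
for i in range(3):
    s=arm.observe();M=R.from_rotvec(s["ee_rot"]).as_matrix();print(s["position"],np.degrees(np.arctan2(M[1,0],M[0,0])),s["finger_gap"],s["ft_force"],s["wrist_torque"])
    arm.get_image("scene")
E
```

```text
clock: 3.82
position: [0.528, -0.232, 0.1299]
ee_rot: [-3.047, -0.761, 0.002]
ft_force: [-4.9, 1.5, 3.7]
finger_gap: 0.114
grasp_force: 29.8
clock: 4.48
position: [0.5276, -0.2315, 0.1299]
ee_rot: [-2.671, -1.65, 0.003]
ft_force: [-7.6, 3.8, 5.7]
finger_gap: 0.114
grasp_force: 29.8
clock: 4.65
position: [0.5276, -0.2315, 0.1299]
ee_rot: [-2.672, -1.647, 0.003]
ft_force: [-7.7, 3.1, 7.0]
finger_gap: 0.112
grasp_force: 29.8
[ 0.52755384 -0.23153713  0.12991472] 63.305961695241976 0.11152609189583987 [-7.74404902  3.12217753  7.03046504] [0.42020743 1.29288857 0.04591215]
[ 0.52756259 -0.23152497  0.12993819] 63.30593974572849 0.11413192010871359 [-7.11490317  2.95244735  6.67597795] [0.45756395 1.28106172 0.01664197]
[ 0.52758348 -0.23153726  0.12996007] 63.30823748884043 0.11589698320694716 [-7.32172851  2.7645264   7.19841992] [ 0.46140101  1.18561387 -0.005199  ]
```

```bash
python3 -m inch '0 0 0 0;0 0 0 0;0 0 0 0;0 0 0 0;0 0 -0.03 0;0 0 -0.03 0;0 0 -0.03 0;0 0 0 0' 100;  python3 -m inch '0 0 0 0.119;0 0 0 0.119;0 0 0 0.119;0 0 0 0.119;0 0 0 0.119;0 0 0 0.119;0 0 0 0.119;0 0 0 0.119'; python3 -m inch '0 0 0 0.119;0 0 0 0.119;0 0 0 0.119;-0.035 -0.02 0 0;-0.035 -0.02 0 0;-0.035 -0.02 0 0;-0.035 -0.02 0 0;-0.03 -0.02 0 0'; python3 - <<'E'
from h import *
b=arm.get_image("top");cv2.imwrite("pics/top3.png",b);crop("s",b,265,100,145,130,4.5,"pics/t3.png")
s=arm.observe();M=R.from_rotvec(s["ee_rot"]).as_matrix();print(s["position"],np.degrees(np.arctan2(M[1,0],M[0,0])),s["finger_gap"],s["ft_force"])
E
```

```text
clock: 5.47
position: [0.5318, -0.2337, 0.2276]
ee_rot: [2.666, 1.644, 0.008]
ft_force: [0.8, -0.3, 1.2]
finger_gap: 0.597
grasp_force: 0.0
clock: 6.13
position: [0.5289, -0.2321, 0.2198]
ee_rot: [3.133, 0.231, 0.0]
ft_force: [0.7, 0.2, -0.7]
finger_gap: 0.61
grasp_force: 0.0
clock: 6.8
position: [0.3809, -0.0987, 0.2193]
ee_rot: [-3.125, 0.321, 0.001]
ft_force: [-0.4, 0.8, 0.4]
finger_gap: 0.608
grasp_force: 0.0
[ 0.37736098 -0.09498481  0.21875679] -11.662666049529667 0.6096738051690089 [ 2.15642646  1.35759476 -0.51505325]
```

View pics/t3.png

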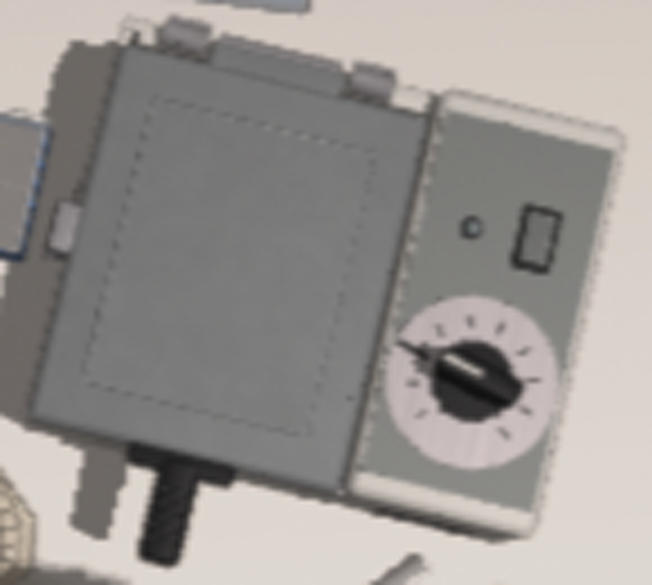

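The pointer's white line runs from about (482,374) to (440,354), towards the long tick at (400,343)–(425,357). I'll measure the angle.

```bash
python3 - <<'E'
from h import *
a=cv2.imread("pics/top3.png");g=cv2.cvtColor(a,6)
k=8;x0,y0=345,160;G=cv2.resize(g[y0:210,x0:395],None,fx=k,fy=k,interpolation=2)
f=lambda p:(x0+(p[0]+.5)/k-.5,y0+(p[1]+.5)/k-.5)
# bar: dark blob -> minAreaRect ; bright line inside it
m=(G<70).astype(np.uint8);n,l,st,c=cv2.connectedComponentsWithStats(m)
i=1+np.argmax(st[1:,4]);cn=max(cv2.findContours((l==i).astype(np.uint8),0,1)[0],key=cv2.contourArea)
hull=np.zeros_like(m);cv2.drawContours(hull,[cv2.convexHull(cn)],-1,1,-1)
hull=cv2.erode(hull,np.ones((9,9)))
w=(hull>0)&(G>85);n,l,st,c=cv2.connectedComponentsWithStats(w.astype(np.uint8))
for i in range(1,n):
    if st[i,4]>60:
        P=np.argwhere(l==i)[:,::-1].astype(float);W=np.array([plane("top",f(p),.128)[:2] for p in P])
        u=np.linalg.svd(W-W.mean(0))[2][0];print(st[i],W.mean(0),np.degrees(np.arctan2(u[1],u[0])),np.ptp(W@u))
s=arm.observe();M=R.from_rotvec(s["ee_rot"]).as_matrix()
print(s["position"],"tab in tool",M.T@(np.array([.4675,-.1120,.094])-s["position"]))
E
```

```text
[ 146  147   75   45 1370] [ 0.52969144 -0.22282177] 64.3386633094454 0.01711083199814314
[ 0.37736098 -0.09498481  0.21875679] tab in tool [ 0.09211537 -0.0013045   0.12446636]
```

```bash
python3 -m inch '0.031 -0.0005 0 0;0.031 -0.0005 0 0;0.03 0 0 0;0 0 0.03 0;0 0 0.03 0;0 0 0.03 0;0 0 0 0;0 0 0 0'; python3 - <<'E'
from h import *
b=arm.get_image("scene");crop("s",b,270,130,140,130,4.5,"pics/s4.png")
s=arm.observe();M=R.from_rotvec(s["ee_rot"]).as_matrix()
print(s["position"],"tab in tool",M.T@(np.array([.4675,-.1120,.094])-s["position"]))
E
```

```text
clock: 7.52
position: [0.4715, -0.1168, 0.1286]
ee_rot: [-3.124, 0.32, 0.006]
ft_force: [-0.1, -0.6, 1.0]
finger_gap: 0.61
grasp_force: 0.0
[ 0.47297589 -0.11738493  0.13067208] tab in tool [-0.00644445 -0.00416023  0.03667405]
```

View pics/s4.png

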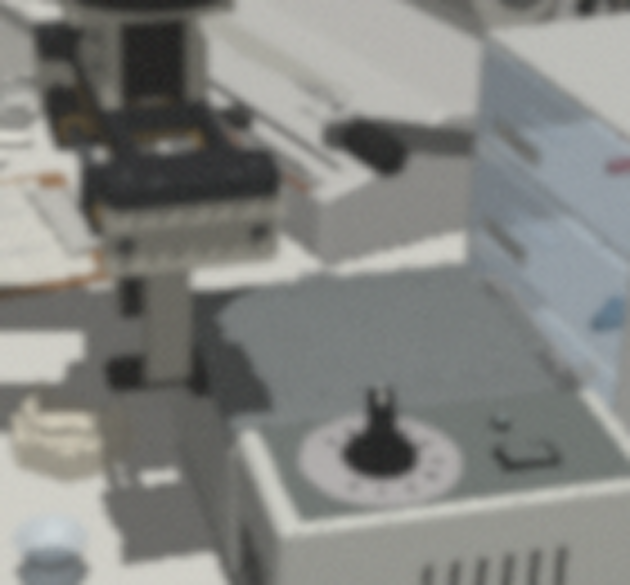

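The fingers straddle the tab, whose end shows at (125,372) in the crop, and the near finger is clear of the case. I'll correct by (-6, -4) mm, descend and grip.

```bash
python3 -m inch '-0.006 -0.004 0 0;0 0 0.0125 0;0 0 0.0125 0;0 0 0.0125 0;0 0 0 0;0 0 0 0'; python3 -m inch '0 0 0 0;0 0 0 0;0 0 0 0;0 0 0 0;0 0 0 0;0 0 0 0' 255;python3 - <<'E'
from h import *
s=arm.observe();print(s["position"],s["finger_gap"]*93,s["grasp_force"],s["ft_force"])
E
```

```text
clock: 8.07
position: [0.4684, -0.1122, 0.094]
ee_rot: [3.125, -0.32, 0.003]
ft_force: [-0.2, -0.2, -0.1]
finger_gap: 0.606
grasp_force: 0.0
clock: 8.57
position: [0.4679, -0.1122, 0.0926]
ee_rot: [3.125, -0.32, 0.0]
ft_force: [-0.5, 0.0, -0.4]
finger_gap: 0.227
grasp_force: 0.0
[ 0.46791627 -0.11224013  0.09261515] 21.140225935926566 0.0 [-0.48999477  0.04806513 -0.36716792]
```

```bash
python3 -m inch '0 0 0 0;0 0 0 0;0 0 0 0;0 0 0 0'; python3 -c "
import numpy as np
t=np.radians(np.arange(0,36,1.75));print(np.round(np.c_[np.diff(.192*(1-np.cos(t))),-np.diff(.192*np.sin(t))]*1e3,1).tolist())"
```

```text
clock: 8.9
position: [0.4678, -0.1124, 0.0925]
ee_rot: [3.125, -0.32, -0.0]
ft_force: [-1.8, -2.8, 1.4]
finger_gap: 0.192
grasp_force: 30.0
[[0.1, -5.9], [0.3, -5.9], [0.4, -5.8], [0.6, -5.8], [0.8, -5.8], [1.0, -5.8], [1.2, -5.7], [1.3, -5.7], [1.5, -5.7], [1.7, -5.6], [1.8, -5.6], [2.0, -5.5], [2.2, -5.4], [2.4, -5.4], [2.5, -5.3], [2.7, -5.2], [2.8, -5.1], [3.0, -5.0], [3.1, -5.0], [3.3, -4.9]]
```

```bash
python3 -m inch '0.0001 0 -0.0059 0;0.0003 0 -0.0059 0;0.0004 0 -0.0058 0;0.0006 0 -0.0058 0;0.0008 0 -0.0058 0;0.001 0 -0.0058 0;0 0 0 0'; python3 -m inch '0.0012 0 -0.0057 0;0.0013 0 -0.0057 0;0.0015 0 -0.0057 0;0.0017 0 -0.0056 0;0.0018 0 -0.0056 0;0.002 0 -0.0055 0;0 0 0 0'
```

```text
clock: 9.48
position: [0.4709, -0.113, 0.1285]
ee_rot: [3.125, -0.32, -0.0]
ft_force: [-1.4, -3.9, -5.0]
finger_gap: 0.189
grasp_force: 30.0
clock: 10.07
position: [0.4803, -0.1151, 0.1623]
ee_rot: [3.125, -0.32, -0.0]
ft_force: [-1.9, -4.9, -4.9]
finger_gap: 0.191
grasp_force: 30.0
```

```bash
python3 -m inch '0.0022 0 -0.0054 0;0.0024 0 -0.0054 0;0.0025 0 -0.0053 0;0.0027 0 -0.0052 0;0.0028 0 -0.0051 0;0.003 0 -0.005 0;0.0031 0 -0.005 0;0.0033 0 -0.0049 0'; python3 -m inch '0 0 0 0;0 0 0 0;0 0 0 0'; python3 - <<'E'
from h import *
s=arm.observe();print(s["position"],s["ft_force"],np.degrees(np.arcsin((s["position"][2]-.0925)/.192)))
a=arm.get_image("top");b=arm.get_image("scene");cv2.imwrite("pics/top5.png",a);cv2.imwrite("pics/scene5.png",b)
A=cv2.resize(a[95:235,240:400],None,fx=2.4,fy=2.4,interpolation=2);B=cv2.resize(b[130:270,270:430],None,fx=2.4,fy=2.4,interpolation=2)
cv2.imwrite("pics/both5.png",np.hstack([A,B]))
E
```

```text
clock: 10.73
position: [0.5009, -0.1197, 0.2019]
ee_rot: [3.124, -0.321, -0.004]
ft_force: [-2.1, -6.9, -7.5]
finger_gap: 0.189
grasp_force: 30.0
clock: 10.98
position: [0.501, -0.1197, 0.202]
ee_rot: [3.124, -0.321, -0.004]
ft_force: [-2.2, -6.0, -6.5]
finger_gap: 0.192
grasp_force: 30.0
[ 0.50095737 -0.11968098  0.20197404] [-2.18233747 -6.01662807 -6.53468503] 34.762590818623345
```

View pics/both5.png

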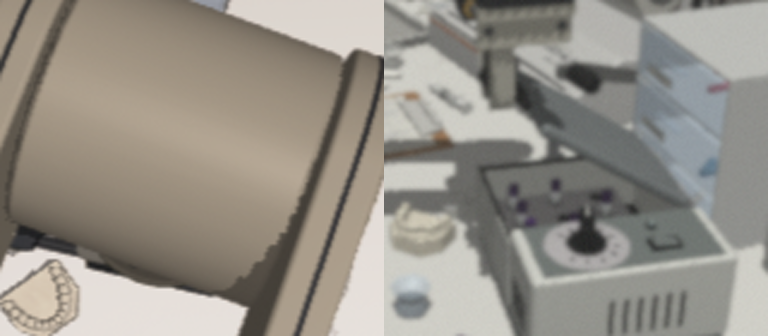

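The lid is open and held. The top view is blocked by the arm, and the scene view shows the lid's right edge rising to the left. I'll measure the opening there.

```bash
python3 - <<'E'
from h import *
b=cv2.imread("pics/scene5.png");crop("s",b,310,140,110,85,7,"pics/s6.png")
E
```

```text
(no output)
```

View pics/s6.png

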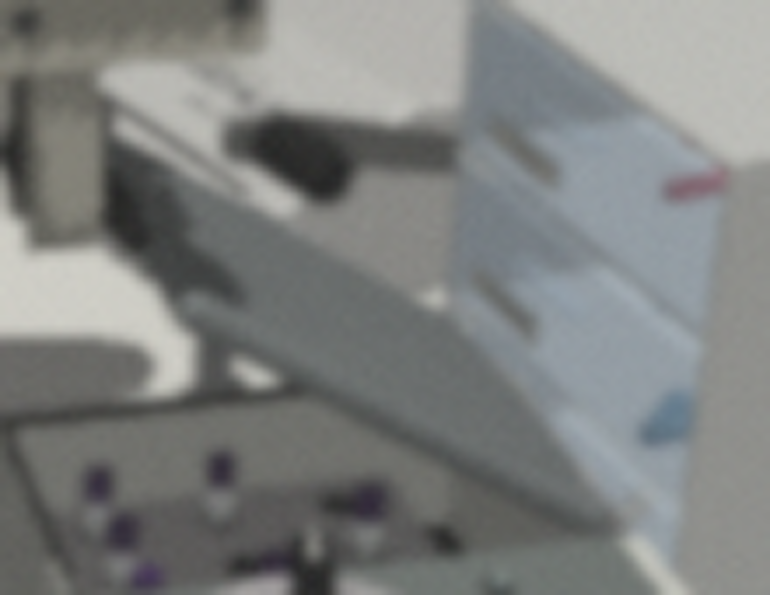

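The lid's right upper edge runs from (195,300) at the front corner to (612,520) at the rear.

```bash
python3 - <<'E'
from h import *
y=np.radians(-11.6);ex=np.array([np.cos(y),np.sin(y),0]);ey=np.array([-np.sin(y),np.cos(y),0])
o=np.array([.5275,-.231,0])-ex*-.030-ey*-.066
f=lambda u,v:(310+(u+.5)/7-.5,140+(v+.5)/7-.5)
def hit(u,v):
    p,d=ray("scene",f(u,v));t=(-.0255-(p-o)@ey)/(d@ey);X=p+t*d-o;return np.array([X@ex,X[2]])
h=np.array([.080,.0925])
for uv in[(190,297),(195,302),(400,408),(612,520)]:
    q=hit(*uv);print(uv,q)
a,b=hit(195,300),hit(612,520);print("edge angle",np.degrees(np.arctan2(a[1]-b[1],b[0]-a[0])))
v=a-h;print("corner angle",np.degrees(np.arctan2(v[1],-v[0])-np.arctan2(.0075,.157)),np.linalg.norm(v))
s=arm.observe();X=s["position"]-o;print("grip inc",X@ex,X@ey,X[2],np.degrees(np.arctan2(X[2]-.0925,.08-X@ex)),np.hypot(X[2]-.0925,.08-X@ex))
E
```

```text
(190, 297) [-0.05333931  0.18949839]
(195, 302) [-0.05188911  0.18781549]
(400, 408) [0.00942885 0.14697587]
(612, 520) [0.07900548 0.09985955]
edge angle 34.07839270062681
corner angle 33.28944811944986 0.16309605941418487
grip inc -0.07837880205869617 0.03772768829512842 0.2019767017405616 34.65351923555538 0.19253309628616982
```

```bash
python3 -m inch '0.0013 0 -0.0019 0;0 0 0 0;0 0 0 0;0 0 0 0;0 0 0 0;0 0 0 0;0 0 0 0;0 0 0 0' && python3 - <<'E'
from workcell import arm
print(arm.sign_off())
E
```

```text
clock: 11.75
position: [0.5021, -0.1199, 0.2036]
ee_rot: [3.124, -0.321, -0.004]
ft_force: [-1.9, -6.2, -7.5]
finger_gap: 0.192
grasp_force: 30.0
the job is handed in; nothing more can be done
None
```

I turned the knob to the standby tick (within about 1°) and let go, then lifted the lid by its tab; it is held there at about 35° (tab height and camera agree to 1–2°; the stay's tick itself was never in view), and I handed the job in at 11.75 s.

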